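# Set the length stop of a cutting jig to a pattern piece and lock it

### The job

Set the length stop of the wooden jig to the pattern block that lies in it: push the slotted steel bracket along its two bolts until its upright stop face bears on the block and has driven the block fully home against the fixed end block, pressing only gently. Then lock the bracket there by turning the ball lever clockwise until it is firmly tight by feel, without overtightening it. Leave the other things on the bench where they are.

Things in the scene. Friction and masses are not known exactly. Their poses are not given: they have to be found in the camera images.
- jig: Fixed plywood board 100 x 310 x 15 mm. Origin: underside, mid-width; y spans -150 to 160 mm, z up. Wooden end block at the -y end, its inner face at y = -125, top 47 mm above the bench. Fence along +x side (y -147 to 3, inner face x = 24.5). Two bolts stand at x = 0: hex guide bolt y = 27.5 (never turned, top 29 mm over the bench), lever bolt y = 90.5. Bracket slides along y.
- bracket: Loose slotted steel bracket, 0.4 kg, on the board; drags with about 1 to 3 N when pushed. Plate 46 x 142 x 6 mm with two slots over the bolts. Origin: foot of its stop face at underside; plate runs to +y (axes as the jig's). Stop face: upright 46 wide, 35 tall at y = 0, faces -y. At y = 142 the outer face of a push tab 46 wide, 30 tall, 6 thick: push it to -y.
- stop_face (a point): Point on the bracket's stop face: middle of its width, 18 mm above the bracket's underside.
- push_tab (a point): Point on the outer (+y) face of the bracket's push tab, middle of its width, 22 mm above the bracket's underside, 8 mm below the tab's top.
- pattern: Pattern block: loose sawn wood offcut 45 x 100 x 35 mm, 88 g, lying on the board between stop face and end block, long axis y (as the jig's y). Origin: centre of its underside. It starts 2 to 8 mm short of the end block. More than 25 N on it from the bracket spoils it.
- lever: Ball lever on the lever bolt. Origin on the vertical bolt axis at the underside of its hub, 23 to 25 mm over the bench (2 to 4 mm over the bracket). Hub 20 mm wide, 40 tall; arm of 10 mm diameter rises to the ball. It swings over the bracket; clockwise from above screws it down. Turns freely (about 4 N at the ball) for an unknown 0.1 to 1.0 rad, then bites and stiffens. Stays where left.
- ball (a point): Centre of the black ball on the lever's end, 23 mm diameter, 56 mm from the bolt axis, 51 mm above the hub's underside (about 75 mm over the bench). Starts on the robot's side of the jig. Force along its path, pushed slowly: below 6.5 N the clamp is still slack, 8 to 10.5 N is firm, over 12 N is overtight. From bite to overtight it turns about 0.45 rad.
- flat_pencil_1: Bystander: flat carpenter's pencil 13 x 178 x 9 mm lying behind the jig.
- spanner: Bystander: steel spanner 31 x 173 x 8 mm lying in front of the jig.
- spring_clamp_1: Bystander: black spring clamp 67 x 118 x 23 mm to the left of the jig, near the bench's front edge.
- sanding_block: Bystander: cork sanding block 63 x 100 x 29 mm on the far left side of the saw arm, by the mug.

How it is judged:
By the outcome, as a careful person would: the job done as asked, in the order asked, and still so for the second after the job is handed in, with the robot touching nothing.
It also fails if it takes over 61 s, if anything falls off the work surface, if the arm or the gripper's body presses on something with over 40 N, if the wrist force passes 120 N, or if a joint passes its speed limit or range.

### The arm

A 6-joint arm with a two-finger parallel gripper is mounted at the origin on a cart in front of the work surface, level with it; the furniture and walls round the work are solid. World frame = base frame: x ahead of the robot, y to its left, z up, the work surface at z = 0. Lengths are in m, angles in rad, forces in N, time in s.
With the tool pointing down it reaches from about 0.3 to 0.775 m from the base axis. Payload 14.6 kg.
Tool frame: the origin (TCP) lies on the centre line of the jaws, within the pads' length; the fingertips stand 17 mm ahead of it and the grasp point (between the pads) lies 2 mm behind it; z points along the fingers, y is the line along which they close (so a half turn about z gives the same grasp; the last joint's range is limited). The gripper opens to 94 mm and grips with 3 to 60 N. Pads are 16 mm wide; open, the fingers measure 119 mm over their backs; the gripper's body (75 mm by 177 mm) begins 78 mm behind the grasp point.
Start: joints at [-1.404, 0.3, 1.521, -0, 1.321, -0.067], TCP at [0.127, -0.535, 0.222] pointing down, gripper open.
Joint ranges: [-3.03, 3.03], [-0.79, 2.21], [0.23, 2.52], [-1.04, 4.18], [0, 3.07], [-2.55, 2.55]. Speed limits (rad/s): [2.22, 2.22, 2.57, 3.14, 3.14, 3.14].

### API

Orientations are given as [roll, pitch, yaw] about the fixed x, y, z axes, in that order (R = Rz(yaw) Ry(pitch) Rx(roll)).
In Python, from rig import bot gives the robot as it stands.
- The arm moves only by the shell command python3 -m creep [FORCE], which reads ROWS from standard input. ROWS is a JSON object whose key "plan" holds a list of rows, 1 to 8 of them, each of 5 numbers: dx, dy, dz in mm, then a turn about the tool's z in rad, then the finger opening in m; each row shifts and turns the commanded pose from where the row before left it, along the tool's axes as they then stand; what a row does not reach is not made up. A row lasts 1/12 s, in which the tool goes at most 0.0417 m and 0.125 rad, less where a joint would pass 70% of its speed; a pose out of reach is approached as far as the arm can. The fingers move at their own pace and stop on an object; FORCE is the grip in N (left out, the last holds). Time passes only in rows, so rows that do not move let the fingers close. It prints the time, the measured TCP pose, the force, the opening and the grip force at its end. Input that does not fit is refused with a message, and nothing moves.
- bot.get_state(): the state, without advancing time (a new reading comes with each control period).
- bot.camera(name): name is "scene" or "top" or "wrist"; returns a dict with "pixels" (400x640x3 uint8, red, green, blue), "z_map" (400x640 float32, m along the optical axis (not along the pixel's ray), 0 where there is no reading), "mtx" (3x3 intrinsics, pixels), "k1" (the pictures are not rectified: a ray, as slopes to the right and down, at radius r is drawn at 1 + k1 r^2 times it, then the intrinsics apply), "position" and "orientation" of the camera in the world. Camera axes: x right, y up, looking along -z (the intrinsics and any distortion apply to the point x, -y, -z); pixel columns grow to the right and rows downward; lengths in m; the calibration is good to about 2 mm. A picture is of the moment at which its call begins.
- bot.close_job(): hands the job in; it is judged then, once.
Trained networks look in a picture, given as the dict that the camera call returned (one of the last four; its "shot" number tells which), for a name from the list of things; names that differ only in an ending like _2 or _b are one class to them, and where a whole thing is asked for, a point or a joint stands for the part that bears it (a point fixed in the world has none). Each returns a list of dicts, best first, with "conf" (0 to 1); they miss things now and then, are a little off and sometimes report something else, mostly with a low value. They report only what shows in the picture. A call takes as long as a camera call.
- bot.masks_of(picture, name): "region" (400x640 bool, what is visible of it) and "extent" ([left, top, right, bottom] in pixels, round what is visible of it).
The state is a dict: "clock": time; "q": joint angles; "dq": joint speeds; "joint_efforts": joint torques, N m; "eef_pos": TCP position; "tool_rot": TCP orientation; "ft_force": force on the tool from outside, world axes, zero at the start; "wrist_torque": the same for the moment, N m; "gripper_width": finger opening in m; "finger_force": force on a finger pad.
Only numpy, scipy, OpenCV 4.12 (cv2) and the standard library are available. Lean on these libraries where they do the work, as an engineer would, in place of code of your own. Each camera call takes 0.05 s, during which the arm holds its last target. There are 200 camera calls.

## Working session

There is one attempt and no reset: what is moved stays moved. The work goes in short steps, Python scripts to look and compute and a shell command to move; the robot and the scene stay as the last step left them, time stands still between calls to the robot, and variables do not carry over. Pictures are saved under pics/ and viewed, at most 10 in all, crops included, and the job is handed in when it is done.

```bash
mkdir -p pics; ls; cat > h.py <<'E'
import numpy as np, cv2
from rig import bot
from scipy.spatial.transform import Rotation as R
def rot(o):
    o=np.array(o,float)
    if o.shape==(3,3): return o
    return R.from_euler('xyz',o).as_matrix() if o.size==3 else R.from_quat(o).as_matrix()
def world(p,uv,z=None):
    """pixels Nx2 -> world using z_map"""
    uv=np.atleast_2d(uv).astype(float); K=np.array(p['mtx'])
    if z is None: z=p['z_map'][uv[:,1].astype(int),uv[:,0].astype(int)]
    d=np.c_[(uv[:,0]-K[0,2])/K[0,0],(uv[:,1]-K[1,2])/K[1,1]]; s=d.copy()
    for _ in range(20): s=d/(1+p['k1']*(s**2).sum(1,keepdims=True))
    c=np.c_[s[:,0]*z,-s[:,1]*z,-z*np.ones(len(s))]
    return c@rot(p['orientation']).T+np.array(p['position'])
def save(p,n): cv2.imwrite('pics/'+n+'.png',p['pixels'][:,:,::-1])
E
python3 - <<'E'
from h import *
for c in ['scene','top']:
    p=bot.camera(c); save(p,c+'0'); print(c,p['position'],p['orientation'],p['k1'],p['mtx'])
    for n in ['jig','bracket','pattern','lever','ball','push_tab','stop_face']:
        for m in bot.masks_of(p,n)[:2]:
            r=m['region']; v,u=np.nonzero(r&(p['z_map']>0)); 
            if len(u)==0: print(n,'empty');continue
            w=world(p,np.c_[u,v]); print(n,round(m['conf'],2),m['extent'],len(u),np.median(w,0).round(4),np.percentile(w,2,0).round(3),np.percentile(w,98,0).round(3))
print(bot.get_state())
E
```

```text
pics
scene [-1.67910215e-04  5.45122185e-01  8.97687305e-01] [ 0.77128685 -0.01692217 -2.44761968] -0.045350360362786016 [[490.01884834   0.         315.09377534]
 [  0.         490.01884834 198.63097043]
 [  0.           0.           1.        ]]
jig 0.69 [315.6, 132.3, 399.2, 224.0] 1953 [ 0.4946 -0.244   0.0156] [ 0.436 -0.419  0.002] [ 0.567 -0.115  0.048]
bracket 0.94 [325.6, 165.3, 366.3, 212.8] 651 [ 0.4875 -0.1769  0.0228] [ 0.46  -0.265  0.014] [ 0.524 -0.123  0.05 ]
pattern 0.72 [353.9, 136.4, 384.5, 171.3] 615 [ 0.5149 -0.3299  0.0487] [ 0.492 -0.39   0.018] [ 0.546 -0.292  0.053]
lever 0.61 [338.3, 176.9, 372.2, 195.1] 274 [ 0.4824 -0.191   0.0627] [ 0.433 -0.22   0.02 ] [ 0.503 -0.176  0.086]
ball 0.69 [343.5, 176.2, 372.9, 193.6] 254 [ 0.483  -0.1907  0.0625] [ 0.433 -0.214  0.021] [ 0.509 -0.176  0.085]
push_tab 0.56 [328.8, 165.1, 367.3, 208.6] 515 [ 0.4857 -0.1711  0.0243] [ 0.46  -0.265  0.015] [ 0.523 -0.124  0.05 ]
stop_face 0.82 [326.5, 163.5, 368.3, 213.1] 695 [ 0.4898 -0.1805  0.0228] [ 0.46  -0.265  0.014] [ 0.526 -0.123  0.05 ]
stop_face 0.45 [309.4, 216.5, 3
[... 1489 characters left out ...]
ock': 0.8, 'q': array([-1.40359167e+00,  2.99859178e-01,  1.52100821e+00, -7.94988748e-06,
        1.32068101e+00, -6.65996374e-02]), 'dq': array([ 5.69497063e-04, -6.82673261e-05,  4.95106920e-04, -1.12613582e-04,
       -3.58884309e-04,  9.69585236e-04]), 'joint_efforts': array([ 4.34635294e-03, -5.31622660e+01, -3.52898097e+01,  7.10619497e-02,
        2.12814356e-02, -2.34571019e-05]), 'eef_pos': array([ 0.12741803, -0.53502847,  0.22246451]), 'tool_rot': array([3.14154901e+00, 1.06309503e-05, 2.33806263e-01]), 'ft_force': array([-0.60674639,  0.6336011 , -0.2132527 ]), 'wrist_torque': array([0.02907401, 0.00714735, 0.00288959]), 'finger_force': 0.0, 'gripper_width': 0.09403148027925132}
```

```bash
python3 - <<'E'
from h import *
p=bot.camera('top'); a=cv2.resize(p['pixels'][140:270,330:530],None,fx=4,fy=4,interpolation=cv2.INTER_CUBIC)
cv2.imwrite('pics/t1.png',a[:,:,::-1])
v,u=np.mgrid[150:260,330:530]; u=u.ravel();v=v.ravel()
W=world(p,np.c_[u,v]);
s=bot.camera('scene')
m=bot.masks_of(p,'pattern')[0]['region']; vv,uu=np.nonzero(m); w=world(p,np.c_[uu,vv]); w=w[(w[:,2]>.046)&(w[:,2]<.056)]
print('pattern top',cv2.minAreaRect(w[:,:2].astype(np.float32)*1000))
for n,pp in(('top',p),('scene',s)):
  m=bot.masks_of(pp,'bracket')[0]['region']; vv,uu=np.nonzero(m); w=world(pp,np.c_[uu,vv])
  for lo,hi in((.018,.026),(.04,.06)):
    q=w[(w[:,2]>lo)&(w[:,2]<hi)]; print(n,lo,len(q),cv2.minAreaRect(q[:,:2].astype(np.float32)*1000), q[:,2].mean())
  m=bot.masks_of(pp,'ball')[0]['region']; vv,uu=np.nonzero(m); w=world(pp,np.c_[uu,vv]); q=w[w[:,2]>.07]; print('ballhi',len(q),q.mean(0),q.min(0),q.max(0))
  m=bot.masks_of(pp,'jig')[0]['region']; vv,uu=np.nonzero(m); w=world(pp,np.c_[uu,vv]); q=w[abs(w[:,2]-.015)<.004];print('jig',cv2.minAreaRect(q[:,:2].astype(np.float32)*1000))
c=cv2.resize(s['pixels'][110:240,290:430],None,fx=4,fy=4,interpolation=cv2.INTER_CUBIC);cv2.imwrite('pics/s1.png',c[:,:,::-1])
E
```

```text
pattern top ((523.6641235351562, -343.08160400390625), (45.28789520263672, 100.21477508544922), 11.52657413482666)
top 0.018 738 ((494.9322814941406, -193.818359375), (46.229774475097656, 136.54559326171875), 10.887544631958008) 0.02192461367302334
top 0.04 127 ((494.7553405761719, -196.205078125), (44.77897262573242, 141.1991729736328), 10.543791770935059) 0.04758361128302039
ballhi 103 [ 0.45061999 -0.20809385  0.08045327] [ 0.43432893 -0.21944224  0.07015842] [ 0.48153826 -0.19390383  0.0895929 ]Traceback (most recent call last):
  File "<stdin>", line 14, in <module>
IndexError: list index out of range
```

View pics/t1.png

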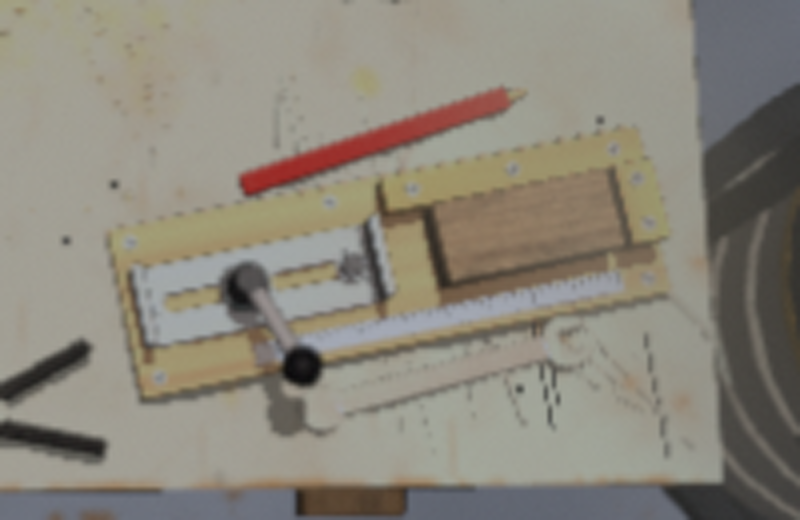

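View pics/scene0.png

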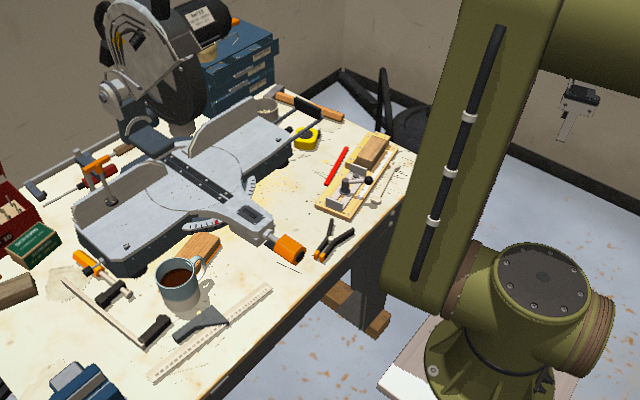

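```bash
cat >> h.py <<'E'
from scipy.optimize import least_squares
def ball(pp,reg=None):
    o=[]
    for m in bot.masks_of(pp,'ball')[:1]:
        vv,uu=np.nonzero(cv2.dilate(m['region'].astype(np.uint8),np.ones((5,5)))); w=world(pp,np.c_[uu,vv]); 
        px=pp['pixels'][vv,uu].astype(int); q=w[(w[:,2]>.067)&(w[:,2]<.1)&(px.max(1)<70)]
        if len(q)<8: o.append((len(q),));continue
        f=least_squares(lambda c:np.linalg.norm(q-c,axis=1)-.0115,q.mean(0)-[0,0,.008],loss='soft_l1',f_scale=.001)
        o.append((len(q),f.x.round(4),abs(f.fun).mean().round(4)))
    return o
E
python3 - <<'E'
from h import *
for c in('top','scene'):
    p=bot.camera(c); print(c,ball(p))
    b=bot.masks_of(p,'bracket')
    v,u=np.mgrid[0:400,0:640]; w=world(p,np.c_[u.ravel(),v.ravel()]); 
    ok=(abs(w[:,0]-.49)<.07)&(abs(w[:,1]+.19)<.09)
    # hub top
    q=w[ok&(abs(w[:,2]-.064)<.005)&(np.hypot(w[:,0]-.49,w[:,1]+.18)<.02)]; print('hub',len(q),q.mean(0) if len(q) else '')
    # tab / stop upper edges
    e=np.array([.982,.19]);f=np.array([-.19,.982]); c0=np.array([.4948,-.1962])
    l=np.c_[(w[:,:2]-c0)@e,(w[:,:2]-c0)@f]*1000
    for lo,hi in((60,80),(-80,-60)):
        k=ok&(l[:,1]>lo)&(l[:,1]<hi)&(abs(l[:,0])<20)&(w[:,2]>.035)
        print(lo,k.sum(),np.percentile(l[k,1],[5,50,95]).round(1),w[k,2].max().round(4))
    # pattern end yj, board rect
    k=(w[:,2]>.045)&(w[:,2]<.056)&(abs(w[:,0]-.5236)<.04)&(abs(w[:,1]+.343)<.06); 
    q=l[k]; print('pat',np.percentile(q,[1,99],0).round(1))
cv2.imwrite('pics/s1.png',cv2.resize(p['pixels'][110:240,290:430],None,fx=4,fy=4,interpolation=cv2.INTER_CUBIC)[:,:,::-1])
E
```

```text
top [(73, array([ 0.4445, -0.2127,  0.0757]), np.float64(0.0027))]
hub 71 [ 0.49012842 -0.18867859  0.06485326]
60 53 [65.3 68.2 70.6] 0.0511
-80 70 [-70.6 -66.5 -64.7] 0.0545
pat [[ -21.8 -211.5]
 [  22.5 -101.3]]
scene [(52, array([ 0.4418, -0.213 ,  0.0749]), np.float64(0.0011))]
hub 45 [ 0.48830509 -0.18695739  0.0630856 ]
60 72 [65.1 70.2 74. ] 0.0493
-80 84 [-70.4 -65.8 -62.1] 0.0525
pat [[ -23.5 -209.1]
 [  20.9 -100.3]]
```

The manual's scale: shifts go in mm. Converting my numbers, 0.04 m is 40, -0.03 m is -30.

```bash
echo '{"plan":[[40,-20,0,0,0],[40,-20,0,0,0],[40,-30,0,0,0],[40,-30,0,0,0],[30,-30,0,0,0],[30,-30,0,0,0],[30,-30,0,0,0],[20,-30,0,0,0]]}' | python3 -m creep 10
```

```text
clock: 2.07
eef_pos: [0.3237, -0.2752, 0.2226]
tool_rot: [3.141, -0.0, 0.234]
ft_force: [-0.2, -0.4, 0.3]
gripper_width: 0.0437
finger_force: 0.0
```

```bash
echo '{"plan":[[32,-22.5,0,0,0],[32,-22.5,0,0,0],[32,-22.5,0,0,0],[31,-22.5,0,0,0],[31,-22.5,0,0,0],[31,-22.5,0,0,0],[0,0,40,0.042,0],[0,0,20,0,0]]}' | python3 -m creep && python3 - <<'E'
from h import *
p=bot.camera('wrist'); save(p,'w1'); print(p['position'],p['orientation'])
s=bot.get_state(); print(s['eef_pos'],s['tool_rot'],s['ft_force'])
v,u=np.mgrid[0:400,0:640]; w=world(p,np.c_[u.ravel(),v.ravel()])
e=np.array([.982,.19]);f=np.array([-.19,.982]); c0=np.array([.4948,-.1962])
l=np.c_[(w[:,:2]-c0)@e,(w[:,:2]-c0)@f]*1000
k=(abs(l[:,0])<20)&(abs(l[:,1]-65)<20)&(w[:,2]>.036)&(w[:,2]<.06)
print(k.sum(),np.percentile(l[k,1],[2,50,98]) if k.any() else '')
E
```

```text
clock: 2.73
eef_pos: [0.4754, -0.1002, 0.16]
tool_rot: [-3.141, 0.001, 0.193]
ft_force: [-0.0, -0.3, -2.1]
gripper_width: 0.0002
finger_force: 0.0
[ 0.5567152  -0.08489226  0.3216712 ] [-2.87971134e-01  1.26452224e-03 -1.37825267e+00]
[ 0.47352953 -0.10050106  0.15689988] [-3.13849824  0.0059753   0.19317762] [-0.92094248  0.43593904 -5.18988435]
277 [65.70700352 68.91026906 71.5211175 ]
```

View pics/w1.png

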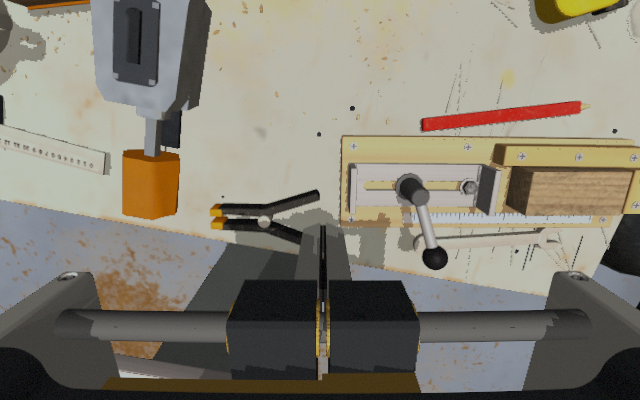

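To row units: 0.038 m is 38, 0.03 m is 30.

```bash
echo '{"plan":[[0,0,38,0,0],[0,0,38,0,0],[0,0,30,0,0],[0,0,7,0,0],[0,0,0,0,0],[0,0,0,0,0],[0,4,0,0,0],[0,4,0,0,0]]}' | python3 -m creep && python3 - <<'E'
from h import *
p=bot.camera('wrist'); save(p,'w2'); print(ball(p)); s=bot.get_state(); print(s['eef_pos'],s['ft_force'])
E
```

```text
clock: 3.45
eef_pos: [0.4778, -0.1105, 0.0514]
tool_rot: [3.14, -0.003, 0.192]
ft_force: [0.1, -0.5, -0.7]
gripper_width: 0.0006
finger_force: 0.0
[(1020, array([ 0.4432, -0.2123,  0.0741]), np.float64(0.0005))]
[ 0.47743714 -0.11069661  0.05075896] [ 0.81920214 -0.29170103  0.4619834 ]
```

View pics/w2.png

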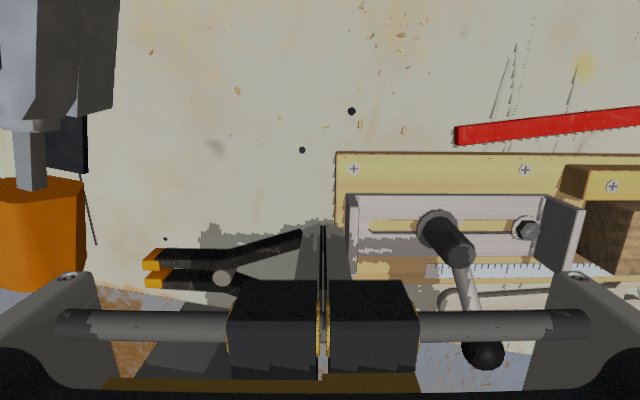

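```bash
for i in 1; do echo '{"plan":[[0,1,4,0,0],[0,2,0,0,0],[0,2,0,0,0],[0,2,0,0,0]]}' | python3 -m creep; echo '{"plan":[[0,2,0,0,0],[0,2,0,0,0],[0,2,0,0,0],[0,2,0,0,0]]}' | python3 -m creep; echo '{"plan":[[0,2,0,0,0],[0,2,0,0,0],[0,2,0,0,0],[0,2,0,0,0]]}' | python3 -m creep; done
```

```text
clock: 3.88
eef_pos: [0.4778, -0.1167, 0.0453]
tool_rot: [-3.141, 0.001, 0.192]
ft_force: [-0.6, 3.0, 0.2]
gripper_width: 0.0009
finger_force: 1.2
clock: 4.22
eef_pos: [0.4795, -0.1248, 0.0454]
tool_rot: [-3.141, 0.0, 0.192]
ft_force: [-0.1, 2.5, -1.7]
gripper_width: 0.0003
finger_force: 1.0
clock: 4.55
eef_pos: [0.4811, -0.1327, 0.0454]
tool_rot: [-3.142, 0.0, 0.192]
ft_force: [-0.2, 2.6, -2.2]
gripper_width: 0.0007
finger_force: 1.0
```

```bash
echo '{"plan":[[0,2,0,0,0],[0,2,0,0,0],[0,2,0,0,0],[0,1,0,0,0]]}' | python3 -m creep;  echo '{"plan":[[0,1,0,0,0],[0,1,0,0,0],[0,1,0,0,0],[0,1,0,0,0]]}' | python3 -m creep; python3 -c "
from h import *
p=bot.camera('wrist');save(p,'w3')"
```

```text
clock: 4.88
eef_pos: [0.4824, -0.1396, 0.0455]
tool_rot: [-3.142, -0.0, 0.192]
ft_force: [-0.9, 1.9, -1.4]
gripper_width: 0.0007
finger_force: 1.1
clock: 5.22
eef_pos: [0.4832, -0.1433, 0.0454]
tool_rot: [-3.142, 0.0, 0.192]
ft_force: [-0.7, 2.4, -1.2]
gripper_width: 0.0002
finger_force: 1.1
```

View pics/w3.png

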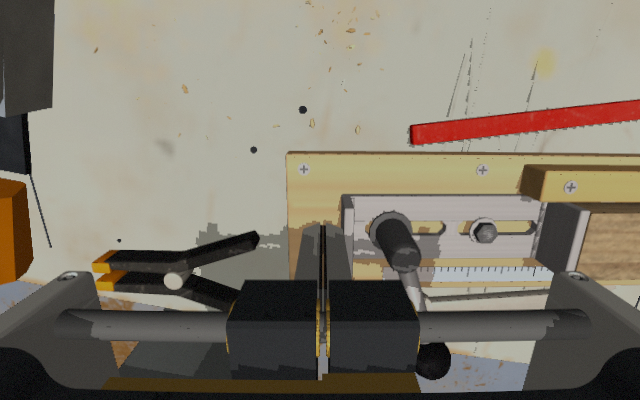

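To row units: 0.001 m is 1.

```bash
echo '{"plan":[[0,1,0,0,0],[0,1,0,0,0],[0,1,0,0,0],[0,1,0,0,0]]}' | python3 -m creep | sed -n '2p;4p';  echo '{"plan":[[0,1,0,0,0],[0,0.5,0,0,0],[0,0.5,0,0,0]]}' | python3 -m creep| sed -n '2p;4p'; echo '{"plan":[[0,0.5,0,0,0],[0,0.5,0,0,0]]}' | python3 -m creep| sed -n '2p;4p'
```

```text
eef_pos: [0.4839, -0.1472, 0.0454]
ft_force: [-0.7, 2.0, -0.4]
eef_pos: [0.4843, -0.1492, 0.0455]
ft_force: [-0.5, 6.1, 0.8]
eef_pos: [0.4843, -0.1493, 0.0455]
ft_force: [-1.8, 14.8, 5.4]
```

To row units: -0.04 m is -40, -0.015 m is -15.

```bash
echo '{"plan":[[0,-0.5,0,0,0],[0,-0.5,0,0,0],[0,-1,0,0,0],[0,-5,0,0,0],[0,-15,0,0,0],[0,0,-40,0,0],[0,0,-40,0,0],[0,0,0,0,0]]}' | python3 -m creep ; python3 - <<'E'
from h import *
w_=bot.camera('wrist'); save(w_,'w4'); print('ball',ball(w_))
e=np.array([.982,.19]);f=np.array([-.19,.982]); c0=np.array([.4948,-.1962])
for c in('top',):
    p=bot.camera(c); print(ball(p)); cv2.imwrite('pics/t2.png',cv2.resize(p['pixels'][150:250,350:510],None,fx=5,fy=5,interpolation=cv2.INTER_CUBIC)[:,:,::-1])
    v,u=np.mgrid[0:400,0:640]; w=world(p,np.c_[u.ravel(),v.ravel()]); 
    l=np.c_[(w[:,:2]-c0)@e,(w[:,:2]-c0)@f]*1000
    k=(w[:,2]>.045)&(w[:,2]<.056)&(abs(l[:,0])<18)&(l[:,1]<-80)&(l[:,1]>-230); print(np.percentile(l[k,1],[1,99]))
    h=np.histogram(l[k,1],np.arange(-228,-80,3)); print(h[0])
E
```

```text
clock: 6.68
eef_pos: [0.483, -0.1292, 0.1321]
tool_rot: [3.136, -0.009, 0.192]
ft_force: [1.0, -0.5, 1.9]
gripper_width: 0.0001
finger_force: 0.0
ball [(525, array([ 0.4431, -0.2122,  0.0741]), np.float64(0.0004))]
[]
[-225.23141194 -100.89805296]
[14 23 17 17 21 21 18 17 19 22 23 17 20 20 27 18 20 23 18 18 25 19 21 22
 20 21 22 20 22 24 20 21 21 22 18 20 21 22 22 22 22 18 22  0  0  0  0  0
  0]
```

View pics/t2.png

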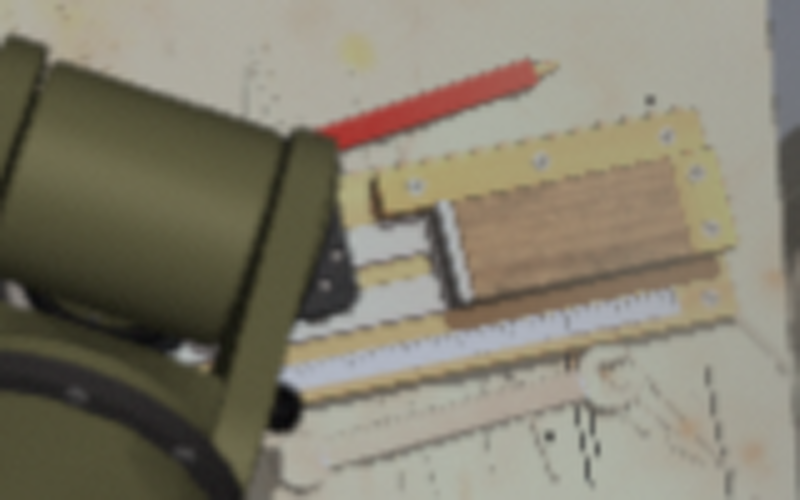

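To row units: 0.0273 m is 27.3, 0.027 m is 27.

```bash
echo '{"plan":[[-11,27,0,0,0],[-11,27,0,0,0],[-11,27,0,0,0],[-11.5,27.3,0,0,0],[0,0,0,-0.1,0],[0,0,0,-0.1,0],[0,0,0,-0.096,0],[0,0,0,0,0]]}' | python3 -m creep; python3 - <<'E'
from h import *
w=bot.camera('wrist'); save(w,'w5'); b=ball(w); print(b)
s=bot.get_state(); print(s['eef_pos'],s['tool_rot'],s['q'])
H=np.array([.4925,-.186]);B=b[0][1][:2]; print(np.linalg.norm(B-H),np.arctan2(*(B-H)[::-1]))
y=s['tool_rot'][2]; d=B-s['eef_pos'][:2]; print('tool-frame ball',d@[np.cos(y),np.sin(y)],d@[np.sin(y),-np.cos(y)])
E
```

```text
clock: 7.55
eef_pos: [0.4566, -0.2432, 0.1239]
tool_rot: [-3.139, 0.001, 0.492]
ft_force: [-0.8, -0.1, -1.2]
gripper_width: 0.0003
finger_force: 0.0
[(677, array([ 0.4428, -0.2122,  0.0744]), np.float64(0.0004))]
[ 0.45688829 -0.24311312  0.12439119] [-3.14006646e+00  9.26663002e-04  4.84437991e-01] [-5.59762586e-01  3.34496815e-01  1.71878512e+00 -3.84192910e-05
  1.09009588e+00  5.26614252e-01]
0.056183004547638755 -2.6564515397042943
tool-frame ball 0.0019293324954241953 -0.03391723116897688
```

```bash
cat > f.py <<'E'
from h import *
H=np.array([.4925,-.186])
r=[]
for i in range(1):
    s=bot.get_state(); y=s['tool_rot'][2]; r.append(s['ft_force'][:2]@[np.sin(y),-np.cos(y)])
d=H-s['eef_pos'][:2]
print('t',round(s['clock'],2),'Ft',np.round(r,2),'Fx',round(s['ft_force'][:2]@[np.cos(y),np.sin(y)],2),'yaw',round(y,3),'z',round(s['eef_pos'][2],4),'H in tool',(d@[np.cos(y),np.sin(y)]).round(4),(d@[np.sin(y),-np.cos(y)]).round(4))
E
echo '{"plan":[[1,0,20,0,0],[1,0,20,0,0],[0,0,3,0,0],[0,-3,0,0,0],[0,-3,0,0,0],[0,0,0,0,0]]}' | python3 -m creep >/dev/null; python3 f.py; echo '{"plan":[[0,-1.5,0,0,0],[0,-1.5,0,0,0]]}' | python3 -m creep>/dev/null; python3 f.py;echo '{"plan":[[0,-1.5,0,0,0],[0,-1.5,0,0,0]]}' | python3 -m creep>/dev/null; python3 f.py
```

```text
t 8.15 Ft [0.23] Fx 0.49 yaw 0.487 z 0.0834 H in tool 0.0557 -0.028
t 8.32 Ft [0.58] Fx 1.03 yaw 0.487 z 0.0832 H in tool 0.0558 -0.0253
t 8.48 Ft [4.39] Fx -1.21 yaw 0.488 z 0.0829 H in tool 0.0559 -0.0223
```

```bash
for i in 1; do echo '{"plan":[[-0.6,-1.5,0,0.027,0],[-0.6,-1.5,0,0.027,0]]}' | python3 -m creep >/dev/null; python3 f.py; echo '{"plan":[[-0.6,-1.5,0,0.027,0],[-0.6,-1.5,0,0.027,0]]}' | python3 -m creep >/dev/null; python3 f.py; echo '{"plan":[[-0.6,-1.5,0,0.027,0],[-0.6,-1.5,0,0.027,0]]}' | python3 -m creep >/dev/null; python3 f.py; done
```

```text
t 8.65 Ft [4.27] Fx 0.8 yaw 0.433 z 0.0829 H in tool 0.0558 -0.0228
t 8.82 Ft [3.54] Fx 2.35 yaw 0.378 z 0.0828 H in tool 0.0558 -0.0228
t 8.98 Ft [3.87] Fx 1.21 yaw 0.324 z 0.0827 H in tool 0.0559 -0.0228
```

```bash
for i in 1; do echo '{"plan":[[-0.6,-1.5,0,0.027,0],[-0.6,-1.5,0,0.027,0]]}' | python3 -m creep >/dev/null; python3 f.py; echo '{"plan":[[-0.6,-1.5,0,0.027,0],[-0.6,-1.5,0,0.027,0]]}' | python3 -m creep >/dev/null; python3 f.py; echo '{"plan":[[-0.6,-1.5,0,0.027,0],[-0.6,-1.5,0,0.027,0]]}' | python3 -m creep >/dev/null; python3 f.py; done
```

```text
t 9.15 Ft [4.57] Fx 2.42 yaw 0.27 z 0.0827 H in tool 0.0559 -0.0229
t 9.32 Ft [4.39] Fx 1.47 yaw 0.216 z 0.0827 H in tool 0.056 -0.0229
t 9.48 Ft [4.79] Fx 1.9 yaw 0.162 z 0.0827 H in tool 0.056 -0.0229
```

```bash
for i in 1; do echo '{"plan":[[-0.6,-1.5,0,0.027,0],[-0.6,-1.5,0,0.027,0]]}' | python3 -m creep >/dev/null; python3 f.py; echo '{"plan":[[-0.6,-1.5,0,0.027,0]]}' | python3 -m creep >/dev/null; python3 f.py; echo '{"plan":[[-0.6,-1.5,0,0.027,0]]}' | python3 -m creep >/dev/null; python3 f.py; done
```

```text
t 9.65 Ft [3.83] Fx 1.21 yaw 0.108 z 0.0827 H in tool 0.0561 -0.023
t 9.73 Ft [4.68] Fx 1.06 yaw 0.081 z 0.0826 H in tool 0.0561 -0.023
t 9.82 Ft [5.05] Fx 1.32 yaw 0.054 z 0.0826 H in tool 0.0561 -0.023
```

```bash
for i in 1; do echo '{"plan":[[-0.6,-1.5,0,0.027,0]]}' | python3 -m creep >/dev/null; python3 f.py; echo '{"plan":[[-0.6,-1.5,0,0.027,0]]}' | python3 -m creep >/dev/null; python3 f.py; echo '{"plan":[[-0.6,-1.5,0,0.027,0]]}' | python3 -m creep >/dev/null; python3 f.py;  echo '{"plan":[[-0.6,-1.5,0,0.027,0]]}' | python3 -m creep >/dev/null; python3 f.py; done
```

```text
t 9.9 Ft [5.25] Fx 0.65 yaw 0.027 z 0.0827 H in tool 0.0561 -0.023
t 9.98 Ft [3.93] Fx -0.17 yaw 0.0 z 0.0826 H in tool 0.0562 -0.023
t 10.07 Ft [3.71] Fx 0.77 yaw -0.027 z 0.0826 H in tool 0.0562 -0.0231
t 10.15 Ft [3.4] Fx 1.36 yaw -0.054 z 0.0826 H in tool 0.0562 -0.0231
```

```bash
for i in 1; do echo '{"plan":[[-0.6,-1.5,0,0.027,0]]}' | python3 -m creep >/dev/null; python3 f.py; echo '{"plan":[[-0.6,-1.5,0,0.027,0]]}' | python3 -m creep >/dev/null; python3 f.py; echo '{"plan":[[-0.6,-1.5,0,0.027,0]]}' | python3 -m creep >/dev/null; python3 f.py;  echo '{"plan":[[-0.6,-1.5,0,0.027,0]]}' | python3 -m creep >/dev/null; python3 f.py; done
```

```text
t 10.23 Ft [4.57] Fx 0.93 yaw -0.081 z 0.0826 H in tool 0.0562 -0.0231
t 10.32 Ft [3.23] Fx 0.27 yaw -0.108 z 0.0826 H in tool 0.0562 -0.0232
t 10.4 Ft [4.77] Fx 0.44 yaw -0.135 z 0.0826 H in tool 0.0562 -0.0232
t 10.48 Ft [3.87] Fx 1.41 yaw -0.162 z 0.0826 H in tool 0.0563 -0.0232
```

```bash
for i in 1; do echo '{"plan":[[-0.6,-1.5,0,0.027,0]]}' | python3 -m creep >/dev/null; python3 f.py; echo '{"plan":[[-0.6,-1.5,0,0.027,0]]}' | python3 -m creep >/dev/null; python3 f.py; echo '{"plan":[[-0.6,-1.5,0,0.027,0]]}' | python3 -m creep >/dev/null; python3 f.py;  echo '{"plan":[[-0.6,-1.5,0,0.027,0]]}' | python3 -m creep >/dev/null; python3 f.py; done
```

```text
t 10.57 Ft [4.69] Fx 0.42 yaw -0.189 z 0.0826 H in tool 0.0563 -0.0232
t 10.65 Ft [4.03] Fx 0.84 yaw -0.216 z 0.0826 H in tool 0.0563 -0.0233
t 10.73 Ft [4.91] Fx 1.63 yaw -0.243 z 0.0826 H in tool 0.0563 -0.0233
t 10.82 Ft [4.86] Fx 1.23 yaw -0.27 z 0.0825 H in tool 0.0563 -0.0233
```

```bash
for i in 1; do echo '{"plan":[[-0.6,-1.5,0,0.027,0]]}' | python3 -m creep >/dev/null; python3 f.py; echo '{"plan":[[-0.6,-1.5,0,0.027,0]]}' | python3 -m creep >/dev/null; python3 f.py; echo '{"plan":[[-0.6,-1.5,0,0.027,0]]}' | python3 -m creep >/dev/null; python3 f.py;  echo '{"plan":[[-0.6,-1.5,0,0.027,0]]}' | python3 -m creep >/dev/null; python3 f.py; done
```

```text
t 10.9 Ft [5.56] Fx -0.07 yaw -0.297 z 0.0825 H in tool 0.0563 -0.0233
t 10.98 Ft [5.72] Fx 0.57 yaw -0.324 z 0.0826 H in tool 0.0563 -0.0234
t 11.07 Ft [5.78] Fx 1.56 yaw -0.351 z 0.0825 H in tool 0.0563 -0.0235
t 11.15 Ft [7.23] Fx 0.8 yaw -0.378 z 0.0825 H in tool 0.0563 -0.0236
```

```bash
for i in 1; do echo '{"plan":[[-0.6,-1.5,0,0.027,0]]}' | python3 -m creep >/dev/null; python3 f.py; echo '{"plan":[[-0.3,-0.8,0,0.014,0]]}' | python3 -m creep >/dev/null; python3 f.py; echo '{"plan":[[-0.3,-0.8,0,0.014,0]]}' | python3 -m creep >/dev/null; python3 f.py; done
```

```text
t 11.23 Ft [7.53] Fx 1.42 yaw -0.405 z 0.0825 H in tool 0.0563 -0.0237
t 11.32 Ft [6.64] Fx 1.21 yaw -0.419 z 0.0825 H in tool 0.0562 -0.0237
t 11.4 Ft [7.37] Fx 1.17 yaw -0.432 z 0.0825 H in tool 0.0562 -0.0237
```

```bash
for i in 1; do echo '{"plan":[[-0.3,-0.8,0,0.014,0]]}' | python3 -m creep >/dev/null; python3 f.py; echo '{"plan":[[-0.3,-0.8,0,0.014,0]]}' | python3 -m creep >/dev/null; python3 f.py; echo '{"plan":[[-0.3,-0.8,0,0.014,0]]}' | python3 -m creep >/dev/null; python3 f.py; done
```

```text
t 11.48 Ft [7.98] Fx 1.63 yaw -0.446 z 0.0825 H in tool 0.0562 -0.0238
t 11.57 Ft [9.22] Fx 1.8 yaw -0.46 z 0.0825 H in tool 0.0562 -0.0238
t 11.65 Ft [9.01] Fx 1.66 yaw -0.474 z 0.0825 H in tool 0.0562 -0.0239
```

```bash
for i in 1; do echo '{"plan":[[-0.3,-0.8,0,0.014,0]]}' | python3 -m creep >/dev/null; python3 f.py; echo '{"plan":[[-0.3,-0.8,0,0.014,0]]}' | python3 -m creep >/dev/null; python3 f.py; done
```

```text
t 11.73 Ft [10.37] Fx 2.2 yaw -0.488 z 0.0825 H in tool 0.0561 -0.0239
t 11.82 Ft [9.71] Fx 2.23 yaw -0.502 z 0.0825 H in tool 0.0561 -0.0239
```

To row units: -0.04 m is -40, -0.03 m is -30.

```bash
echo '{"plan":[[0,1,0,0,0],[0,3,0,0,0],[0,10,0,0,0],[0,10,0,0,0],[0,0,-40,0,0],[0,0,-40,0,0],[-40,0,-30,0,0],[-40,0,0,0,0]]}' | python3 -m creep; echo '{"plan":[[-40,0,0,0,0],[-40,20,0,0,0],[-30,40,0,0,0],[0,40,0,0,0],[0,40,0,0,0],[0,0,0,0,0],[0,0,0,0,0]]}' | python3 -m creep; python3 - <<'E'
from h import *
p=bot.camera('top'); cv2.imwrite('pics/t3.png',cv2.resize(p['pixels'][150:250,350:510],None,fx=5,fy=5,interpolation=cv2.INTER_CUBIC)[:,:,::-1])
E
```

```text
clock: 12.48
eef_pos: [0.3574, -0.1664, 0.1916]
tool_rot: [3.142, -0.007, -0.502]
ft_force: [0.9, 0.4, 0.5]
gripper_width: 0.0003
finger_force: 0.0
clock: 13.07
eef_pos: [0.2021, -0.2323, 0.1875]
tool_rot: [-3.142, -0.0, -0.507]
ft_force: [0.4, 0.0, 0.5]
gripper_width: 0.0002
finger_force: 0.0
```

View pics/t3.png

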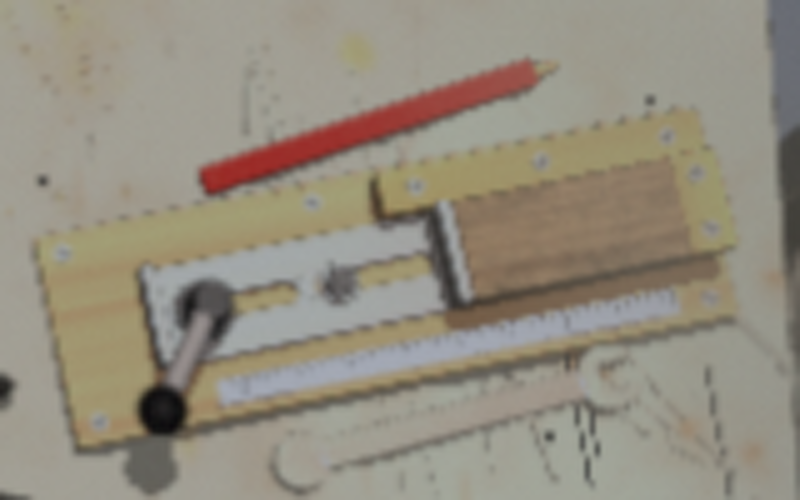

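The lever has swung clockwise, with the ball now at (162,408). The stop face bears on the block at (460,255), and the block sits flush against the end block at (685,205). The pencil and spanner have not moved.

```bash
python3 -c "
from rig import bot
print(bot.close_job())"
```

```text
the job is handed in; nothing more can be done
None
```

The job is handed in at about 13 s: the bracket was pushed until the pattern block was home against the end block (about 15 N peak at the wrist, so about 12 N on the block after drag), then locked with the ball lever at about 9.5 to 10 N at the ball, and a last top view showed the block flush with the pencil and spanner unmoved.

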